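Seat the slide carrier and hold the lamp shutter half open

ROBOT

A 7-joint arm with a two-finger parallel gripper is mounted at the origin on the work surface. World frame = base frame: x ahead of the robot, y to its left, z up, the work surface at z = 0. Lengths are in m, angles in rad, forces in N, time in s.
With the tool pointing down it reaches from about 0.35 to 0.9 m from the base axis. Payload 8.1 kg.
Tool frame: the origin (TCP) lies midway between the tips of the shut fingers; the grasp point (between the pads) lies arm.grasp_offset behind it (arm.grasp_offset is the distance from the TCP to the grasp point, in m); z points along the fingers, y is the line along which they close (so a half turn about z gives the same grasp; the last joint's range is limited). The gripper opens to 92 mm and grips with 3 to 60 N. Pads are 19 mm wide; open, the fingers measure 130 mm over their backs; the gripper's body (75 mm by 190 mm) begins 47 mm behind the grasp point.
Start: joints at [1.2, 0.434, 0.025, 1.573, -0.012, 1.134, -0.075], TCP at [0.165, -0.603, 0.227] pointing down, gripper open.
Joint ranges: [-2.62, 2.62], [-0.44, 2.09], [-1.27, 1.32], [0.08, 2.57], [-1.32, 4.46], [0.12, 2], [-2.74, 2.74]. Speed limits (rad/s): [2.22, 2.22, 3.01, 3.01, 3.14, 3.14, 3.14].

INTERFACE

Orientations are given as a rotation vector (axis times angle).
In Python, from cell import observe, imaging, arm gives the robot as it stands.
- The arm moves only by the tool apply_moves, never from a script. Its argument "commands" is a list of rows, each a list of 5 numbers: the opening in per cent of the stroke, from 0 (shut) to 100 (fully open), then the shift along the world's x, y, z in units of 0.06 m (1.0 is 0.06 m), then the turn about the world's z in units of 0.5 rad (1.0 is 0.5 rad). A call has 1 to 12 rows; each row shifts and turns the commanded pose from where the row before left it; what a row does not reach is not made up. A row lasts 1/8 s, in which the tool goes at most 62.5 mm and 10.7 degrees, less where a joint would pass 70% of its speed; a pose out of reach is approached as far as the arm can. A call with a number of a shift or a turn outside -1 to 1 is refused whole. A call with a gripper value outside its range is refused whole. The fingers move at their own pace and stop on an object; "newtons" is the grip in N (left out, the last holds). Time passes only in rows, so rows that do not move let the fingers close. It gives the time, the measured TCP pose, the force, the opening and the grip force at its end, in the units of the state.
- observe(): the state, without advancing time (a new reading comes with each control period).
- imaging.get_image(name): name is "scene" or "top" or "wrist"; returns (picture, depth): 384x512x3 uint8, red, green, blue; 384x512 float32, m along the optical axis (not along the pixel's ray), 0 where there is no reading.
- imaging.camera_params(name): a dict with "camera_matrix" (3x3 intrinsics, pixels), "dist" ([k1, k2, p1, p2, k3] as OpenCV has them; the pictures are not rectified), "origin" and "rotation" of the camera in the world; the wrist camera has in their place "tool_from_camera" (4x4, takes a point from camera to tool coordinates, whose origin is the TCP and whose axes are the flange's). Camera axes: x right, y up, looking along -z (the intrinsics and any distortion apply to the point x, -y, -z); pixel columns grow to the right and rows downward; lengths in m; the calibration is good to about 2 mm. A picture is of the moment at which its call begins: read the wrist's pose just before it. camera_params takes no time and is no camera call.
- arm.sign_off(): hands the job in; it is judged then, once.
The state is a dict: "clock": time; "joints": joint angles; "dq": joint speeds; "joint_efforts": joint torques, N m; "position": TCP position; "ee_rot": TCP orientation; "force": force on the tool from outside, world axes, zero at the start; "ft_torque": the same for the moment, N m; "width": opening from 0.0 (shut) to 1.0 (fully open); "gripper_force": force on a finger pad.
Only numpy, scipy, OpenCV 4.12 (cv2) and the standard library are available. Lean on these libraries where they do the work, as an engineer would, in place of code of your own. Each camera call takes 0.05 s, during which the arm holds its last target. There are 200 camera calls.

TASK

On the dark transmitted-light base, push the aluminium slide carrier square and flush into the corner of the two steel fences, over the light window. Then slide the orange tab of the sprung lamp shutter away from its closed stop to half open, where its white pointer meets the yellow mark, and finish while still holding it there against its spring, with the carrier still flush. Leave everything else on the bench where it is.

Things in the scene. Friction and masses are not known exactly. Their poses are not given: they have to be found in the camera images.
- light_base: Fixed lamp base with a flat dark blue stage top: 260 (x) x 340 (y) x 60 mm high. Origin at the centre of its underside; its place and yaw vary. Base frame: x to the far fence, y to the left fence, z up. A glazed 44 mm square light window, flush with the stage, is centred at (46, 70) mm; the orange shutter blade shows in it and covers the lamp when closed, half of it when half open.
- seat (a point): Point on the stage top (60 mm high), axes as the base's, at (46, 70) mm in the base frame: where the carrier's origin lies when it is flush with both fences and square (its x along the base's x).
- corner (a point): Inner corner of the two steel fences, at stage level (60 mm high), axes as the base's, at (78, 115) mm in the base frame. Fences are 10 mm thick and rise 12 mm above the stage. The far fence runs from the corner 140 mm towards -y, the left fence 128 mm towards -x.
- carrier: Loose aluminium frame, 64 (its x) x 90 (its y) x 14 mm high, 0.15 to 0.3 kg, with a clear pane and pink specimen. Origin at the centre of its underside. Starts on the stage, its origin 30 to 60 mm short of the seat in x and 30 to 65 mm in y, up to 17 degrees out of square. It slides when its sides are pushed and squares itself on a fence.
- shutter (a joint): Shutter opening in m: 0 closed (the start), 0.025 half open, 0.050 fully open, sliding along +x of the base. A spring always closes it: about 2 N at 0, 6 N at half, 10 N fully open (160 N/m), little friction, so it shuts when let go.
- tab_top (a point): Centre of the top of the shutter's orange tab: 14 (x) x 24 (y) mm, from 1 to 35 mm above the stage. In the base frame at (-25, -130) mm closed, (0, -130) half open. Both its x sides are free: push its -x side or pinch it from above. The white pointer at its foot passes white marks (closed, fully open) and a yellow one (half open).
- objective: Bystander: loose steel microscope objective, 24 mm across, 42 mm tall, standing on the stage at its near left corner, near (-95, +135) mm in the base frame; origin at the centre of its underside.
- petri_dish: Bystander: closed glass dish, 90 mm across, 16 mm high, on the bench right of the base; origin at the centre of its underside.
- oil_bottle: Bystander: small amber bottle with a black cap, 38 mm across, 75 mm tall, on the bench left of the base; origin at the centre of its underside.
- spare_carrier: Bystander: a black slide carrier of the same size as the aluminium one, lying on the bench far to the right; not to be used. Origin at the centre of its underside.
- slide_box: Bystander: blue open slide box with dividers, 180 x 100 x 32 mm, on the bench far to the left; origin at the centre of its underside.
- beaker: Bystander: glass beaker 68 mm across, 90 mm tall, on the bench far to the left; origin at the centre of its underside.
- screwdriver: Bystander: screwdriver with a red handle lying on the bench far to the right; origin on its underside.
Things that resemble listed ones, but are neither listed nor needed, are in the scene too. What is shaped like the carrier but green or red is not meant.

How it is judged:
By the outcome, as a careful person would: the job done as asked, in the order asked, and still so for the second after the job is handed in, while the arm keeps its last pose, push and grip.
It also fails if it takes over 67 s, if anything falls off the work surface, if the arm or the gripper's body presses on something with over 40 N, if the wrist force passes 120 N, or if a joint passes its speed limit or range.

## Working session

There is one attempt and no reset: what is moved stays moved. The work goes in short steps, Python scripts to look and compute and a tool call to move; the robot and the scene stay as the last step left them, time stands still between calls to the robot, and variables do not carry over. Pictures are saved under pics/ and viewed, at most 10 in all, crops included, and the job is handed in when it is done.

Besides the shell and the picture viewer there is one more tool, called after "Call:" as name(argument=value, ...) on one line, values as JSON. apply_moves: Moves the arm, as the interface text tells. Its arguments: {"type":"object","properties":{"commands":{"type":"array"},"newtons":{"type":"number"}},"required":["commands"]}

```bash
mkdir -p pics; cat > h.py <<'E'
import numpy as np, cv2
from cell import observe, imaging, arm
from scipy.spatial.transform import Rotation as R
def snap(n,f):
    s=observe(); im,d=imaging.get_image(n); np.savez('pics/'+f+'.npz',im=im,d=d,p=s['position'],r=s['ee_rot'])
    cv2.imwrite('pics/'+f+'.png',im[:,:,::-1]); return im,d
def cam(n,f):
    c=imaging.camera_params(n)
    if n!='wrist': return c,np.array(c['rotation']),np.array(c['origin'])
    z=np.load('pics/'+f+'.npz'); T=np.array(c['tool_from_camera']); Rt=R.from_rotvec(z['r']).as_matrix()
    return c,Rt@T[:3,:3],z['p']+Rt@T[:3,3]
def onplane(n,f,px,z):
    c,Rm,o=cam(n,f); u=cv2.undistortPoints(np.array(px,float).reshape(-1,1,2),np.array(c['camera_matrix']),np.array(c['dist'])).reshape(-1,2)
    r=np.c_[u[:,0],-u[:,1],-np.ones(len(u))]@Rm.T
    return o+r*((z-o[2])/r[:,2])[:,None]
def crop(f,x0,x1,y0,y1,k,out):
    im=cv2.imread('pics/'+f+'.png')[y0:y1,x0:x1]; cv2.imwrite('pics/'+out+'.png',cv2.resize(im,None,fx=k,fy=k,interpolation=cv2.INTER_CUBIC))
E
python3 - <<'E'
from h import *
snap('top','top0'); snap('scene','sc0')
s=observe(); print({k:np.round(v,3) for k,v in s.items()}); print(arm.grasp_offset)
c=imaging.camera_params('top'); print(c)
E
```

```text
{'clock': np.float64(0.1), 'joints': array([ 1.2  ,  0.435,  0.025,  1.574, -0.012,  1.134, -0.075]), 'dq': array([-0.001, -0.001,  0.   , -0.002,  0.   , -0.002, -0.   ]), 'joint_efforts': array([ 4.0000e-03, -6.6913e+01,  9.8900e-01, -3.1515e+01, -6.0000e-02,
        3.7000e-02,  0.0000e+00]), 'position': array([ 0.165, -0.602,  0.226]), 'ee_rot': array([-3.112e+00, -4.190e-01,  1.000e-03]), 'force': array([ 0.035, -0.342,  0.263]), 'ft_torque': array([-0.001,  0.013, -0.019]), 'gripper_force': np.float64(0.0), 'width': np.float64(0.999)}
0.0188
{'camera_matrix': array([[379.49706661,   0.        , 251.11321659],
       [  0.        , 379.49706661, 187.38594229],
       [  0.        ,   0.        ,   1.        ]]), 'dist': array([-0.07490534,  0.        ,  0.        ,  0.        ,  0.        ]), 'origin': array([ 0.38326778, -0.01946249,  1.34160194]), 'rotation': array([ 0.11174392, -0.07795605, -1.57121667])}
```

View pics/top0.png

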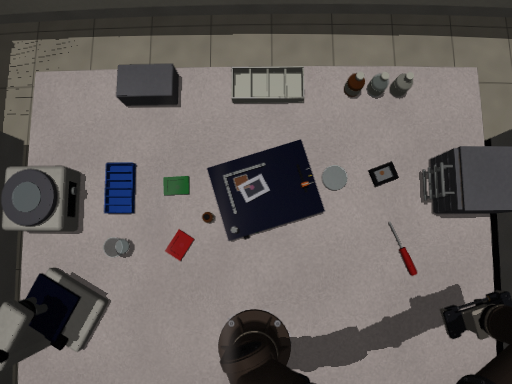

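The dark base is at about (266,190) px, with its fence corner up-left at (225,178). The aluminium carrier is at (253,187) and the orange tab at (306,184). The green (177,186) and red (180,245) plates and the black spare (383,174) are not meant. I'll confirm this in an enlarged crop.

```bash
sed -i "s/return c,np.array(c\['rotation'\])/return c,(R.from_rotvec(c['rotation']).as_matrix() if np.ndim(c['rotation'])==1 else np.array(c['rotation']))/" h.py
python3 - <<'E'
from h import *
crop('top0',200,330,135,245,6,'c0')
E
```

```text
(no output)
```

View pics/c0.png

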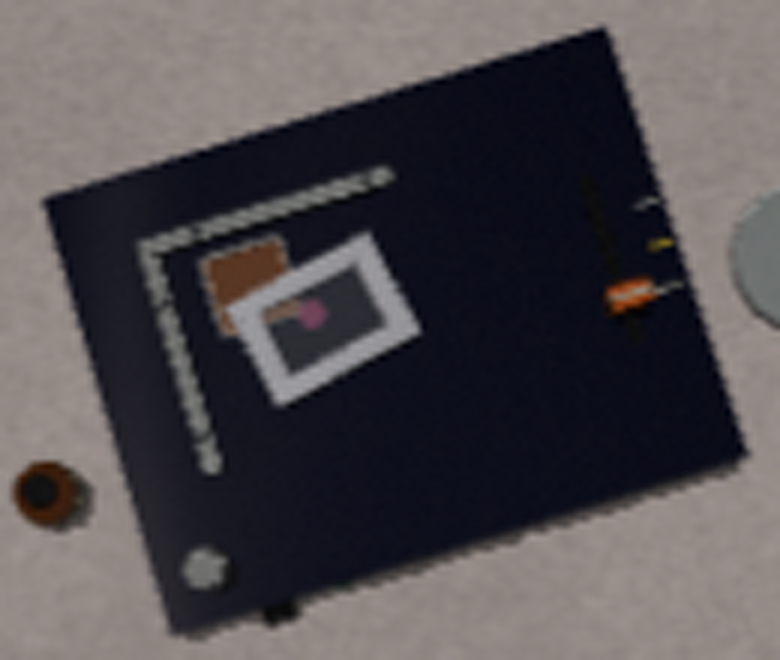

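The crop confirms it. The silver frame with the pink specimen has corners at crop px (228,303), (370,233), (421,330) and (280,408). The window is at (240,285), the inner fence corner near (160,250), the tab at (630,295) and the yellow mark at (660,243).

```bash
cat > geo.py <<'E'
from h import *
f=lambda l:np.array(l,float)/6+np.array([200,135])-0.42
B=onplane('top','top0',f([(45,200),(605,28),(745,455),(175,633)]),.06)
def fit(P,M):
    mp,mm=P.mean(0),M.mean(0); a=P-mp; b=M-mm
    th=np.arctan2((b[:,0]*a[:,1]-b[:,1]*a[:,0]).sum(),(a*b).sum()); c,s=np.cos(th),np.sin(th)
    t=mp-np.array([[c,-s],[s,c]])@mm; return th,t,a-b@np.array([[c,-s],[s,c]]).T
if __name__=='__main__':
    M=np.array([(.13,.17),(.13,-.17),(-.13,-.17),(-.13,.17)])
    th,t,r=fit(B[:,:2],M); print('base',th,t,r.round(4).tolist())
    C=onplane('top','top0',f([(228,303),(370,233),(421,330),(280,408)]),.074)
    thc,tc,r=fit(C[:,:2],np.array([(.032,.045),(.032,-.045),(-.032,-.045),(-.032,.045)])); print('car',thc,tc,r.round(4).tolist())
    Ri=np.array([[np.cos(th),np.sin(th)],[-np.sin(th),np.cos(th)]])
    print('rel car',(tc-t)@Ri.T,np.degrees(thc-th))
    print('corner meas',(onplane('top','top0',f([(160,252)]),.06)[:,:2]-t)@Ri.T,'tab',(onplane('top','top0',f([(630,290)]),.095)[:,:2]-t)@Ri.T)
    print('win',(onplane('top','top0',f([(203,262),(283,237)]),.06)[:,:2]-t)@Ri.T)
    print('objective',(onplane('top','top0',f([(206,568)]),.102)[:,:2]-t)@Ri.T)
E
python3 geo.py
```

```text
base 0.29777204028593396 [ 0.53326993 -0.03921095] [[-0.0008, -0.0021], [-0.0017, 0.0011], [0.0007, 0.0029], [0.0019, -0.0018]]
car 0.4761773799411302 [ 0.53625932 -0.00099618] [[0.0011, -0.0003], [-0.0008, -0.0003], [0.001, 0.0008], [-0.0013, -0.0002]]
rel car [0.0140697  0.03565598] 10.221873004840685
corner meas [[0.08002955 0.11380936]] tab [[-0.02344495 -0.12931137]]
win [[0.06720225 0.09203325]
 [0.06739079 0.04429794]]
objective [[-0.10046992  0.13805947]]
```

Call:
apply_moves(commands=[[0, 0.43, 0.81, 0, 0.06], [0, 0.43, 0.81, 0, 0], [0, 0.43, 0.81, 0, 0], [0, 0.43, 0.81, 0, 0], [0, 0.43, 0.81, 0, 0], [0, 0.43, 0.81, 0, 0], [0, 0.43, 0.81, 0, 0], [0, 0.43, 0.81, 0, 0], [0, 0.43, 0.81, 0, 0], [0, 0.43, 0.81, 0, 0], [0, 0.43, 0.81, 0, 0], [0, 0.43, 0.81, 0, 0]], newtons=20)

```text
clock: 1.6
position: [0.4754, -0.018, 0.2267]
ee_rot: [3.107, 0.465, -0.0]
force: [-0.1, -1.0, -0.5]
width: 0.006
gripper_force: 0.0
```

```bash
cat >> h.py <<'E'
B0=np.array([0.53326993,-0.03921095]); TH=0.29777
RB=np.array([[np.cos(TH),-np.sin(TH)],[np.sin(TH),np.cos(TH)]])
def st():
    s=observe(); p=np.array(s['position']); Rm=R.from_rotvec(s['ee_rot']).as_matrix()
    y=np.arctan2(-Rm[1,1],-Rm[0,1]) if Rm[1,1]<0 else np.arctan2(Rm[1,1],Rm[0,1])
    print('t',round(float(s['clock']),2),'world',p.round(4),'base mm',((p[:2]-B0)@RB*1000).round(1),'yawerr',round(y-np.pi/2-TH,3),'tilt',round(Rm[2,2],4),'F base',(np.array(s['force'][:2])@RB).round(1),round(s['force'][2],1),'w',round(s['width'],3))
def goto(*b):
    s=observe(); d=(RB@(np.array(b[:2])/1000)+B0-np.array(s['position'])[:2])/0.06; print('delta units',d.round(3))
E
python3 - <<'E'
from h import *
st(); goto(-50,38); snap('wrist','w1')
E
```

```text
t 1.6 world [ 0.4754 -0.018   0.2267] base mm [-49.1  37.2] yawerr -0.0 tilt -1.0 F base [-0.4 -0.9] -0.5 w 0.006
delta units [-0.018  0.008]
```

View pics/w1.png

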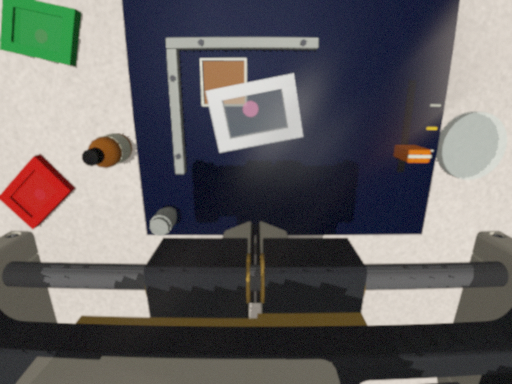

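Wrist view: carrier corners at (206,93), (294,74), (303,136) and (219,152). The window is at (199,58)–(246,57), the tab top at (412,150), the yellow mark at (431,128), and the near base corners at (147,236) and (422,234). I'll cross-check the base pose against this.

```bash
python3 - <<'E'
from h import *
from geo import fit
b=lambda px,z:(((onplane('wrist','w1',px,z)[:,:2]-B0)@RB)*1000).round(1).tolist()
print('near corners',b([(147,236),(422,234)],.06)); print('window far',b([(199,58),(247,57)],.06))
print('fence inner top far/left',b([(178,49),(317,48),(185,174)],.072)); print('tab top face',b([(406,155),(432,155)],.095),'yellow',b([(431,128)],.06),'white',b([(435,105)],.06))
print('carrier',b([(206,93),(294,74),(303,136),(219,152)],.074))
E
```

```text
near corners [[-130.7, 170.3], [-129.2, -169.6]]
window far [[70.9, 94.8], [71.5, 45.4]]
fence inner top far/left [[78.1, 113.1], [78.5, -23.7], [-49.2, 114.4]]
tab top face [[-23.6, -115.4], [-23.4, -142.7]] yellow [[0.3, -158.2]] white [[25.2, -158.7]]
carrier [[35.9, 86.8], [53.9, -1.6], [-7.7, -13.1], [-24.5, 75.8]]
```

Call:
apply_moves(commands=[[0, 0, 0, -0.9, 0], [0, 0, 0, -0.9, 0], [0, 0, 0, -0.88, 0], [0, 0.08, 0.0245, 0, 0], [0, 0.08, 0.0245, 0, 0], [0, 0.08, 0.0245, 0, 0], [0, 0.08, 0.0245, 0, 0], [0, 0.08, 0.0245, 0, 0], [0, 0.08, 0.0245, 0, 0], [0, 0.08, 0.0245, 0, 0], [0, 0.08, 0.0245, 0, 0], [0, 0.08, 0.0245, 0, 0]])

```text
clock: 3.15
position: [0.5185, -0.0062, 0.0659]
ee_rot: [-3.107, -0.466, 0.0]
force: [-1.8, -0.7, 1.4]
width: 0.006
gripper_force: 1.1
```

```bash
python3 - <<'E'
from h import *
st(); snap('wrist','w2'); st(); crop('w2',100,480,0,270,2,'c2')
E
```

```text
t 3.15 world [ 0.5185 -0.0062  0.0659] base mm [-4.5 35.9] yawerr -0.0 tilt -1.0 F base [-1.9 -0.1] 1.4 w 0.006
t 3.2 world [ 0.5193 -0.0059  0.066 ] base mm [-3.6 36. ] yawerr 0.0 tilt -1.0 F base [0.1 0.5] 0.8 w 0.008
```

View pics/c2.png

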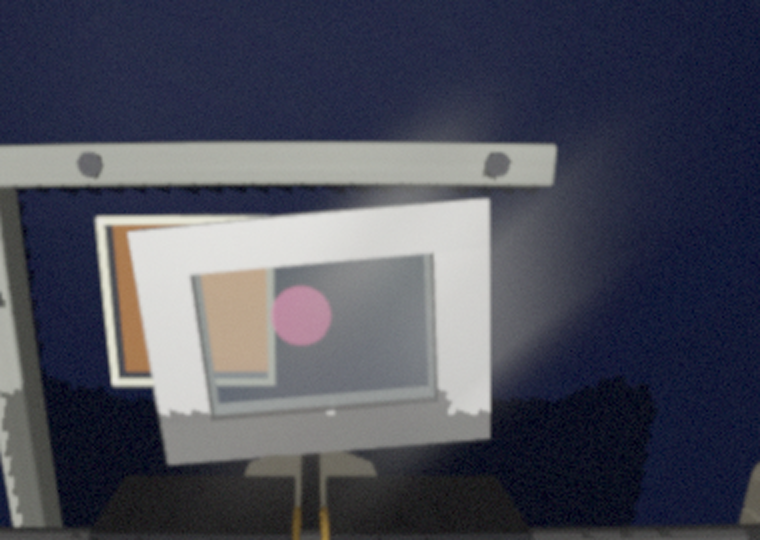

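Now yawed about 5° and near the far fence. It is self-squaring, so I keep pushing gently.

Call:
apply_moves(commands=[[0, 0.04, 0.012, 0, 0], [0, 0.04, 0.012, 0, 0], [0, 0.04, 0.012, 0, 0], [0, 0.032, 0.01, 0, 0], [0, 0.016, 0.005, 0, 0], [0, 0, 0, 0, 0]])

```text
clock: 3.95
position: [0.5257, -0.0032, 0.0654]
ee_rot: [-3.107, -0.466, 0.007]
force: [-8.5, 0.8, 5.8]
width: 0.007
gripper_force: 4.3
```

```bash
python3 -c "
from h import *
st(); snap('wrist','w3'); crop('w3',100,480,0,270,2,'c3')"
```

```text
t 3.95 world [ 0.5257 -0.0032  0.0654] base mm [ 3.3 36.6] yawerr 0.0 tilt -1.0 F base [-7.9  3.3] 5.8 w 0.007
```

View pics/c3.png

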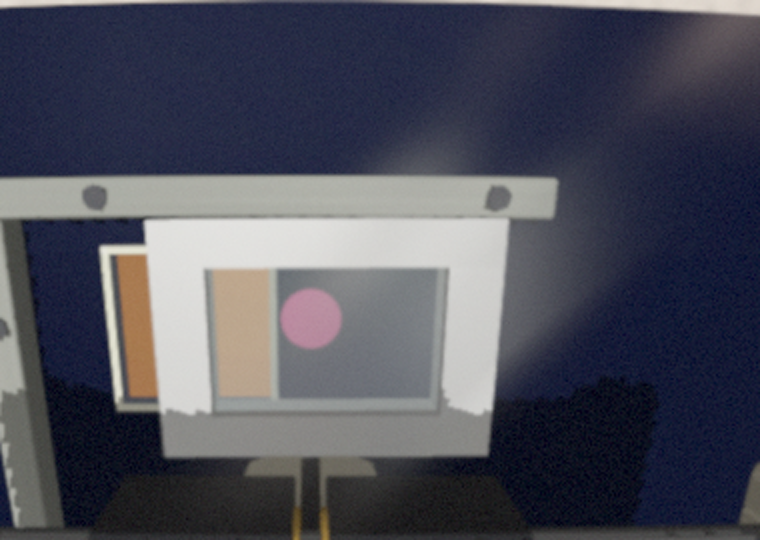

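Carrier is square and flush on the far fence (edge along row 218 of the crop). Next I go round to its right side and push +y.

Call:
apply_moves(commands=[[0, -0.16, -0.05, 0, 0], [0, 0, 0, 0.67, 0], [0, 0.63, -0.55, 0, 0], [0, 0.63, -0.55, 0, 0], [0, 0, 0, -0.67, 0], [0, -0.0245, 0.08, 0, 0], [0, -0.0245, 0.08, 0, 0], [0, -0.0245, 0.08, 0, 0], [0, -0.0245, 0.08, 0, 0], [0, -0.0245, 0.08, 0, 0], [0, -0.0245, 0.08, 0, 0], [0, -0.0245, 0.08, 0, 0]])

```text
clock: 5.5
position: [0.5843, -0.0391, 0.0663]
ee_rot: [3.106, 0.465, 0.001]
force: [1.8, -3.5, 3.7]
width: 0.006
gripper_force: 2.3
```

```bash
python3 -c "
from h import *
st(); goto(46,3)"
```

```text
t 5.5 world [ 0.5843 -0.0391  0.0663] base mm [ 48.9 -14.8] yawerr -0.001 tilt -1.0 F base [ 0.7 -3.8] 3.7 w 0.006
delta units [-0.133  0.27 ]
```

Call:
apply_moves(commands=[[0, -0.0196, 0.064, 0, 0], [0, -0.0196, 0.064, 0, 0], [0, -0.0196, 0.064, 0, 0], [0, -0.0196, 0.064, 0, 0], [0, -0.01, 0.032, 0, 0], [0, -0.01, 0.032, 0, 0], [0, 0, 0, 0, 0]])

```text
clock: 6.38
position: [0.5783, -0.0193, 0.0662]
ee_rot: [3.107, 0.466, 0.001]
force: [1.0, -2.8, 6.1]
width: 0.003
gripper_force: 3.0
```

```bash
python3 -c "
from h import *
st()"
```

```text
t 6.38 world [ 0.5783 -0.0193  0.0662] base mm [48.9  5.8] yawerr -0.0 tilt -1.0 F base [ 0.1 -3. ] 6.1 w 0.003
```

Call:
apply_moves(commands=[[0, -0.007, 0.024, 0, 0], [0, -0.007, 0.024, 0, 0], [0, -0.007, 0.024, 0, 0], [0, 0, 0, 0, 0]])

```text
clock: 6.88
position: [0.577, -0.0152, 0.0662]
ee_rot: [3.107, 0.466, 0.001]
force: [1.2, -3.5, 5.4]
width: 0.004
gripper_force: 3.1
```

```bash
python3 -c "
from h import *
st(); snap('wrist','w4'); crop('w4',0,380,0,270,2,'c4')"
```

```text
t 6.88 world [ 0.577  -0.0152  0.0662] base mm [48.9 10.2] yawerr -0.0 tilt -1.0 F base [ 0.1 -3.7] 5.4 w 0.004
```

View pics/c4.png

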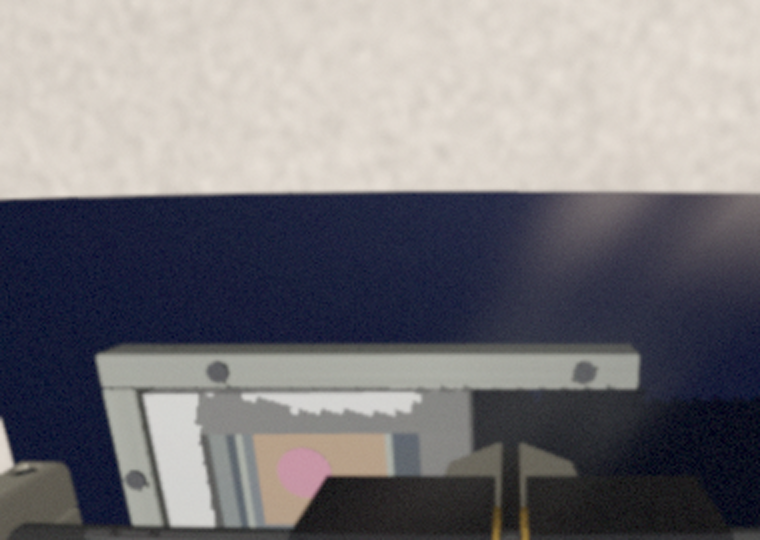

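Carrier edge at crop col ~143, left fence edge at ~135, so about 2 mm remains.

Call:
apply_moves(commands=[[0, -0.006, 0.02, 0, 0], [0, -0.006, 0.02, 0, 0], [0, -0.006, 0.02, 0, 0], [0, 0, 0, 0, 0]])

```text
clock: 7.42
position: [0.576, -0.0117, 0.0662]
ee_rot: [3.106, 0.465, 0.001]
force: [1.0, -3.6, 5.1]
width: 0.001
gripper_force: 3.3
```

```bash
python3 -c "
from h import *
st()"
```

```text
t 7.42 world [ 0.576  -0.0117  0.0662] base mm [48.9 13.8] yawerr -0.0 tilt -1.0 F base [-0.1 -3.7] 5.1 w 0.001
```

Call:
apply_moves(commands=[[0, -0.006, 0.02, 0, 0], [0, -0.006, 0.02, 0, 0], [0, 0, 0, 0, 0]])

```text
clock: 7.8
position: [0.5758, -0.0114, 0.0663]
ee_rot: [3.105, 0.463, 0.002]
force: [2.9, -8.6, 5.3]
width: 0.002
gripper_force: 5.2
```

```bash
python3 -c "
from h import *
st()
snap('wrist','w5'); a=cv2.imread('pics/w5.png')[160:270,0:250]; cv2.imwrite('pics/c5.png',cv2.resize(a,None,fx=3,fy=3,interpolation=2))"
```

```text
t 7.8 world [ 0.5758 -0.0114  0.0663] base mm [48.8 14.1] yawerr -0.002 tilt -1.0 F base [ 0.3 -9.1] 5.3 w 0.002
```

View pics/c5.png

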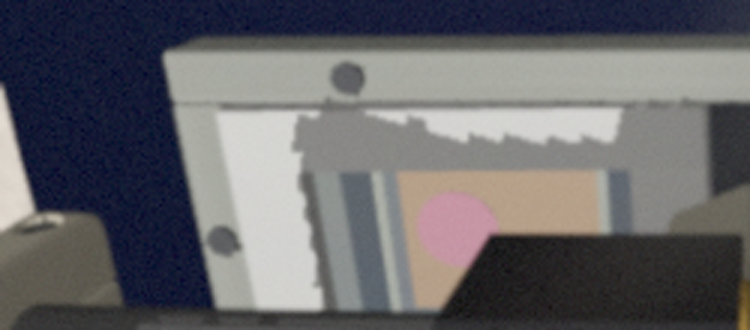

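Force rose to 9 N, so it is flush on the left fence. Next a re-push in +x at the carrier centre, so both fences are tight.

Call:
apply_moves(commands=[[0, 0.04, -0.13, 0, 0], [0, 0, 0, 0.67, 0], [0, -0.655, 0.34, 0, 0], [0, -0.655, 0.34, 0, 0], [0, 0, 0, -0.67, 0], [0, 0.064, 0.0196, 0, 0], [0, 0.064, 0.0196, 0, 0], [0, 0.064, 0.0196, 0, 0], [0, 0.032, 0.01, 0, 0], [0, 0.032, 0.01, 0, 0], [0, 0, 0, 0, 0]])

```text
clock: 9.22
position: [0.5143, 0.0286, 0.0661]
ee_rot: [3.107, 0.466, 0.0]
force: [-0.3, 0.4, 1.1]
width: 0.004
gripper_force: 0.0
```

```bash
python3 -c "
from h import *
st()"
```

```text
t 9.22 world [0.5143 0.0286 0.0661] base mm [ 1.8 70.4] yawerr -0.0 tilt -1.0 F base [-0.2  0.5] 1.1 w 0.004
```

Call:
apply_moves(commands=[[0, 0.024, 0.0073, 0, 0], [0, 0.024, 0.0073, 0, 0], [0, 0.024, 0.0073, 0, 0], [0, 0, 0, 0, 0]])

```text
clock: 9.72
position: [0.5159, 0.0293, 0.0654]
ee_rot: [3.106, 0.466, -0.008]
force: [-8.4, -1.6, 5.6]
width: 0.005
gripper_force: 4.1
```

```bash
python3 -c "
from h import *
st()"
```

```text
t 9.72 world [0.5159 0.0293 0.0654] base mm [ 3.5 70.5] yawerr -0.0 tilt -1.0 F base [-8.5  0.9] 5.6 w 0.005
```

Call:
apply_moves(commands=[[0, -0.16, -0.05, 0, 0], [0, 0, 0, 0.9, 0], [0, -0.27, -0.7, 0.4, 0], [0, -0.28, -0.69, 0.4, 0], [0, 0, 0, 0.9, 0], [0, 0, 0, 0, 0]])

```text
clock: 10.48
position: [0.4782, -0.057, 0.2258]
ee_rot: [3.105, 0.463, 0.013]
force: [0.1, -0.2, 0.3]
width: 0.006
gripper_force: 0.0
```

```bash
python3 -c "
from h import *
st(); snap('wrist','w6'); crop('w6',90,350,0,190,3,'c6')"
```

```text
t 10.47 world [ 0.4782 -0.057   0.2258] base mm [-57.9  -0.8] yawerr -0.002 tilt -1.0 F base [ 0.  -0.3] 0.3 w 0.006
```

View pics/c6.png

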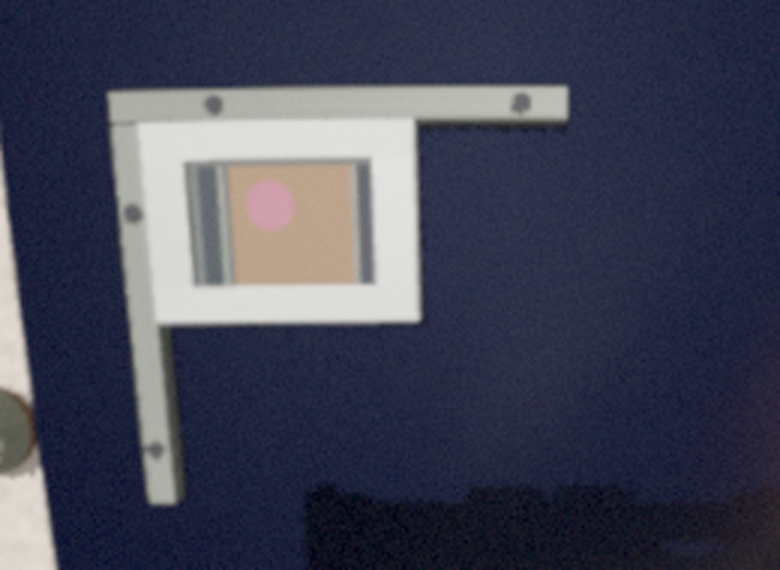

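Carrier is flush and square in the corner: its far edge lies along the fence at row ~121, and its left edge follows the left fence from (137,125) to (157,325). Now the tab.

Call:
apply_moves(commands=[[0, 0.21, -0.685, 0, 0], [0, 0.21, -0.685, 0, 0], [0, 0.21, -0.685, 0, 0], [0, 0, 0, -0.85, 0], [0, 0, 0, -0.85, 0], [0, 0, 0, -0.86, 0], [0, 0.096, 0.029, 0, 0], [0, 0.096, 0.029, 0, 0], [0, 0.096, 0.029, 0, 0], [0, 0.096, 0.029, 0, 0], [0, 0.096, 0.029, 0, 0], [0, 0.096, 0.029, 0, 0]])

```text
clock: 12.02
position: [0.548, -0.1696, 0.0686]
ee_rot: [3.107, 0.465, -0.001]
force: [-5.4, -1.3, 3.3]
width: -0.002
gripper_force: 2.8
```

```bash
python3 -c "
from h import *
st()"
```

```text
t 12.03 world [ 0.548  -0.1696  0.0686] base mm [ -24.1 -129. ] yawerr -0.0 tilt -1.0 F base [-5.6  0.3] 3.3 w -0.002
```

Call:
apply_moves(commands=[[0, 0.04, 0.012, 0, 0], [0, 0.04, 0.012, 0, 0], [0, 0.02, 0.006, 0, 0], [0, 0, 0, 0, 0], [0, 0, 0, 0, 0]])

```text
clock: 12.65
position: [0.5537, -0.1679, 0.0683]
ee_rot: [3.107, 0.465, -0.002]
force: [-6.9, -1.4, 4.9]
width: 0.004
gripper_force: 2.8
```

```bash
python3 -c "
from h import *
st(); snap('wrist','w7');snap('top','t7'); st()
a=cv2.imread('pics/w7.png')[60:270,230:430]; b=cv2.imread('pics/t7.png')[155:205,280:330]
a=cv2.resize(a,(400,420),interpolation=2); b=cv2.resize(b,(400,420),interpolation=2); cv2.imwrite('pics/c7.png',np.hstack([a,b]))"
```

```text
t 12.65 world [ 0.5537 -0.1679  0.0683] base mm [ -18.2 -129.1] yawerr -0.001 tilt -1.0 F base [-7.   0.7] 4.9 w 0.004
t 12.75 world [ 0.5537 -0.1679  0.0683] base mm [ -18.2 -129. ] yawerr -0.0 tilt -1.0 F base [-6.6  0.6] 3.7 w 0.007
```

View pics/c7.png

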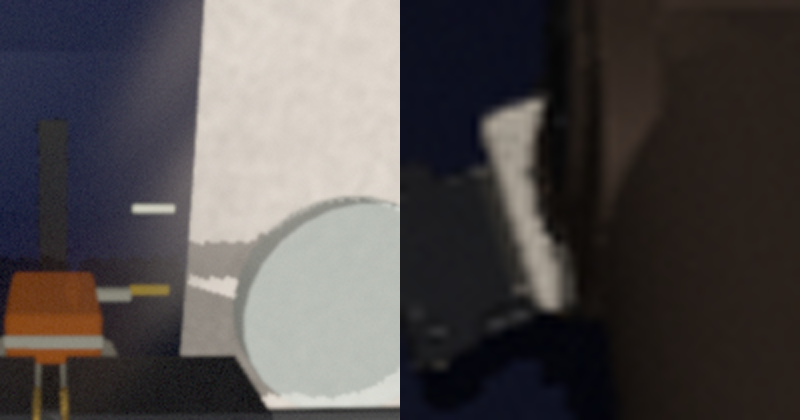

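Pointer (crop row ~295) is just short of the yellow mark (row ~290). I'll measure the gap with centroids.

```bash
cat > m.py <<'E'
from h import *
import sys
f=sys.argv[1]
im=cv2.imread(f'pics/{f}.png').astype(int); y0,x0=150,275
r=im[y0:y0+70,x0:x0+45]; b,g,rd=r[...,0],r[...,1],r[...,2]
def cen(m,n):
    k,l,s,c=cv2.connectedComponentsWithStats(m.astype(np.uint8))
    for i in range(1,k):
        if s[i,4]>12:
            p=c[i]+[x0,y0]; print(n,s[i],p.round(1),((onplane('wrist',f,[p],.061)[:,:2]-B0)@RB*1000).round(2))
cen((rd>130)&(g>90)&(b<100)&(rd<g*1.6),'yellow'); cen((b>130)&(rd>130),'white')
E
python3 m.py w7
```

```text
yellow [20 53 19  4 74] [304.  204.5] [[   0.81 -158.28]]
white [ 21  12  22   5 104] [306.7 164. ] [[  25.66 -158.64]]
```

```bash
python3 - <<'E'
from h import *
im=cv2.imread('pics/w7.png').astype(int)
for x in (282,286,290,298,305): print(x,im[198:214,x].sum(1).tolist(),im[198:214,x,0].tolist())
E
```

```text
282 [136, 116, 136, 132, 137, 207, 283, 346, 386, 394, 396, 375, 295, 172, 136, 124] [46, 43, 45, 45, 45, 67, 89, 106, 120, 123, 122, 116, 93, 55, 45, 43]
286 [140, 115, 135, 130, 142, 213, 296, 348, 381, 401, 397, 382, 291, 186, 124, 123] [49, 39, 47, 41, 48, 69, 92, 107, 118, 125, 124, 119, 91, 62, 40, 43]
290 [129, 148, 139, 143, 146, 209, 294, 351, 383, 392, 395, 385, 298, 188, 128, 138] [44, 50, 49, 48, 50, 67, 92, 108, 119, 122, 123, 120, 95, 60, 44, 47]
298 [160, 165, 166, 190, 241, 294, 322, 312, 306, 249, 183, 170, 164, 154, 155, 148] [54, 55, 55, 55, 52, 49, 55, 49, 51, 52, 52, 55, 53, 50, 52, 51]
305 [188, 182, 185, 204, 258, 309, 323, 321, 314, 262, 211, 191, 182, 188, 175, 176] [63, 61, 61, 59, 58, 58, 59, 57, 58, 59, 61, 62, 60, 63, 58, 58]
```

```bash
python3 - <<'E'
from h import *
for f in ('w1','w7'):
    o=cam('wrist',f)[2]; print(f,'cam base mm',(o[:2]-B0)@RB*1000,o[2])
bb=lambda p,z:((onplane('wrist','w7',p,z)[:,:2]-B0)@RB*1000).round(1).tolist()
for z in (.060,.062,.064,.066): print(z,bb([(286,203.7),(286,207.2),(286,210.2),(300,204.5)],z))
def big(f,x0,x1,y0,y1,k):
    return cv2.resize(cv2.imread(f'pics/{f}.png')[y0:y1,x0:x1],(390,500),interpolation=2)
cv2.imwrite('pics/c8.png',np.hstack([big('w1',385,450,95,170,0),big('w7',230,312,160,250,0)]))
E
```

```text
w1 cam base mm [31.67820653 37.28796282] 0.38460231088796815
w7 cam base mm [  62.74058426 -129.02791224] 0.22620136714595768
0.06 [[1.0, -147.6], [-1.3, -147.6], [-3.2, -147.7], [0.5, -156.0]]
0.062 [[1.7, -147.3], [-0.5, -147.4], [-2.4, -147.5], [1.2, -155.7]]
0.064 [[2.5, -147.1], [0.3, -147.2], [-1.6, -147.2], [2.0, -155.4]]
0.066 [[3.2, -146.9], [1.1, -147.0], [-0.8, -147.0], [2.7, -155.1]]
```

View pics/c8.png

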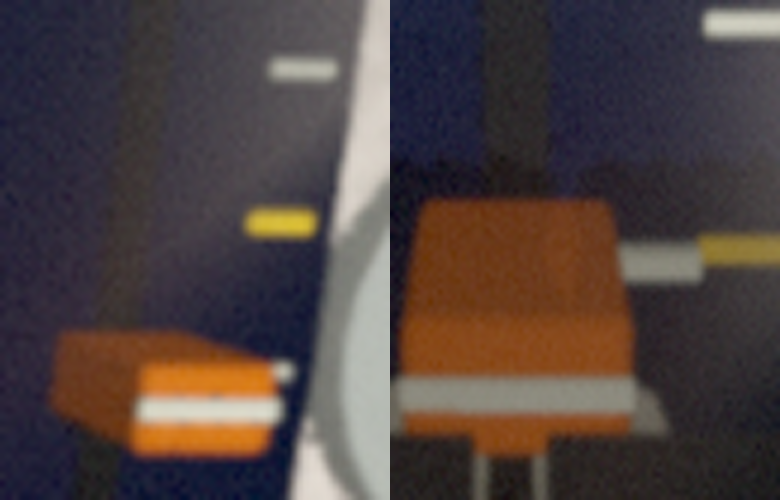

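```bash
python3 - <<'E'
from h import *
bb=lambda f,p,z:((onplane('wrist',f,p,z)[:,:2]-B0)@RB*1000).round(2).tolist()
print('stripe closed',bb('w1',[(419.7,156.5)],.095),'yellow',bb('w1',[(431.8,128.5)],.06),'white',bb('w1',[(435.5,105.4)],.06))
im=cv2.imread('pics/w7.png').astype(int); print(im[222:242,262,0].tolist(),im[222:242,274,0].tolist())
for r in (230.5,231,231.5,232): print(r,bb('w7',[(256,r)],.095))
print('yellow',bb('w7',[(304,204.5)],.06),'white',bb('w7',[(306.7,164)],.06))
E
```

```text
stripe closed [[-25.05, -129.95]] yellow [[-0.22, -159.19]] white [[24.76, -159.37]]
[34, 28, 18, 24, 27, 64, 105, 119, 126, 128, 127, 119, 87, 44, 28, 25, 24, 30, 33, 44] [24, 29, 31, 31, 37, 66, 104, 120, 125, 127, 127, 118, 84, 45, 27, 30, 29, 37, 38, 34]
230.5 [[0.05, -129.39]]
231 [[-0.22, -129.39]]
231.5 [[-0.49, -129.39]]
232 [[-0.76, -129.39]]
yellow [[0.46, -158.46]] white [[25.42, -158.83]]
```

All estimates (top stripe, finger contact, pointer) put it about 0.6–0.8 mm short, so I nudge by 0.7 mm.

Call:
apply_moves(commands=[[0, 0.012, 0.004, 0, 0], [0, 0, 0, 0, 0], [0, 0, 0, 0, 0], [0, 0, 0, 0, 0]])

```text
clock: 13.25
position: [0.5543, -0.1677, 0.0683]
ee_rot: [3.107, 0.465, -0.002]
force: [-6.3, -1.4, 3.5]
width: 0.009
gripper_force: 3.0
```

```bash
python3 - <<'E'
from h import *
st(); snap('wrist','w9'); st()
im=cv2.imread('pics/w9.png').astype(int)
def c(x,a,b,ch,t):
    v=im[a:b,x-2:x+3].mean(1)[:,ch]; i=np.where(v>t)[0]; lo,hi=i[0],i[-1]
    return a+((lo-(v[lo]-t)/(v[lo]-v[lo-1]))+(hi+(v[hi]-t)/(v[hi]-v[hi+1])))/2
bb=lambda p,z:((onplane('wrist','w9',p,z)[:,:2]-B0)@RB*1000).round(2).tolist()
s=c(262,218,242,0,76); y=c(304,192,212,2,110); w=c(305,155,175,2,110); p=c(286,195,216,0,80)
print(s,y,w,p,'stripe',bb([(262,s)],.095),'yellow',bb([(304,y)],.06),'white',bb([(305,w)],.06),'ptr',bb([(286,p)],.062))
E
```

```text
t 13.25 world [ 0.5543 -0.1677  0.0683] base mm [ -17.6 -129. ] yawerr -0.001 tilt -1.0 F base [-6.4  0.5] 3.5 w 0.009
t 13.3 world [ 0.5544 -0.1677  0.0683] base mm [ -17.5 -129. ] yawerr -0.001 tilt -1.0 F base [-6.1 -0.4] 3.4 w 0.006
230.74155524278677 205.53981058311768 164.9617351636987 206.9427781698424 stripe [[0.58, -132.3]] yellow [[0.45, -158.45]] white [[25.51, -157.84]] ptr [[0.35, -147.37]]
```

The tab stripe now lines up with the yellow mark to about 0.1 mm, and nothing has touched the carrier since it was seated. I'm handing in while holding.

```bash
python3 -c "
from h import *
st(); print(arm.sign_off())"
```

```text
t 13.3 world [ 0.5544 -0.1677  0.0683] base mm [ -17.5 -129. ] yawerr -0.001 tilt -1.0 F base [-6.1 -0.4] 3.4 w 0.006
the job is handed in; nothing more can be done
None
```

I pushed the carrier square and flush into the fence corner, then handed in at 13.3 s with the shutter held against its spring at half open, about 0.1 mm from the yellow mark by camera; I last imaged the carrier just before the shutter push.

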